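# Click the dish slide home under the air sampler and open the air

### The arm

A 6-joint arm with a two-finger parallel gripper is mounted at the origin on the work surface. World frame = base frame: x ahead of the robot, y to its left, z up, the work surface at z = 0. Lengths are in m, angles in rad, forces in N, time in s.
With the tool pointing down it reaches from about 0.35 to 0.85 m from the base axis. Payload 8.1 kg.
Tool frame: the origin (TCP) lies midway between the tips of the shut fingers; the grasp point (between the pads) lies 19 mm behind it (robot.grip_point_offset is the distance from the TCP to the grasp point, in m); z points along the fingers, y is the line along which they close (so a half turn about z gives the same grasp; the last joint's range is limited). The gripper opens to 93 mm and grips with 3 to 60 N. Pads are 15 mm wide; open, the fingers measure 128 mm over their backs; the gripper's body (75 mm by 188 mm) begins 65 mm behind the grasp point.
Start: joints at [-1.307, 0.13, 1.488, -0, 1.523, -0.085], TCP at [0.205, -0.564, 0.219] pointing down, gripper open.
Joint ranges: [-2.96, 2.96], [-0.89, 2.26], [0.02, 2.5], [-1.34, 4.48], [0, 2.73], [-2.66, 2.66]. Speed limits (rad/s): [2.39, 2.39, 2.79, 3.14, 3.14, 3.14].

### API

Orientations are given as a rotation vector (axis times angle).
In Python, from plant import robot, read_camera, job gives the robot as it stands.
- The arm moves only by the shell command python3 -m inch 'ROWS' [FORCE]. ROWS is JSON, one flat list of numbers, 5 for each row, row after row: the shift along the world's x, y, z in mm, then the turn about the world's z in degrees, then the opening in per cent of the stroke, from 0 (shut) to 100 (fully open). In form: [dx, dy, dz, yaw, hand, dx, dy, dz, yaw, hand, ...]. A call has 1 to 10 rows; each row is the pose to reach, as a shift and turn from the pose commanded when the call began; what a row does not reach only later rows make up. A row lasts 1/12 s, in which the tool goes at most 41.7 mm and 7.16 degrees, less where a joint would pass 70% of its speed; a pose out of reach is approached as far as the arm can. A call with a gripper value outside its range is refused whole. The fingers move at their own pace and stop on an object; FORCE is the grip in N (left out, the last holds). Time passes only in rows, so rows that repeat a pose let the fingers close. It gives the time, the measured TCP pose, the force, the opening and the grip force at its end, in the units of the state.
- robot.read_state(): the state, without advancing time (a new reading comes with each control period).
- read_camera(name): name is "scene" or "top" or "wrist"; returns a dict with "image" (384x512x3 uint8, blue, green, red), "K" (3x3 intrinsics, pixels), "extrinsics" (4x4, takes a point from world to camera coordinates); the wrist camera has in their place "mount" (4x4, takes a point from camera to tool coordinates, whose origin is the TCP and whose axes are the flange's). Camera axes: x right, y down, z forward; pixel columns grow to the right and rows downward; lengths in m; the calibration is good to about 2 mm. A picture is of the moment at which its call begins: read the wrist's pose just before it. There is no depth.
- job.close_job(): hands the job in; it is judged then, once.
The state is a dict: "t": time; "q": joint angles; "dq": joint speeds; "joint_torque": joint torques, N m; "tool_pos": TCP position; "orientation": TCP orientation; "force": force on the tool from outside, world axes, zero at the start; "wrist_torque": the same for the moment, N m; "opening": finger opening in m; "gripper_force": force on a finger pad.
Only numpy, scipy, OpenCV 4.12 (cv2) and the standard library are available. Lean on these libraries where they do the work, as an engineer would, in place of code of your own. Each camera call takes 0.05 s, during which the arm holds its last target. There are 200 camera calls.

### The job

Start an air sample: with the fingertips push the dish slide by its upright tab along its rails until it clicks into its catch, the open Petri dish under the sampling head, and only then push the ball valve's lever round to fully open, in line with the pipe. Push only - pinch and lift nothing, do not touch the dish, keep it lying in its well, and leave the lid, the spare dish, the bottle and the spanner where they are. Finish clear of everything.

Things in the scene. Friction and masses are not known exactly. Their poses are not given: they have to be found in the camera images.
- sampler: air sampler fixed to the table: stainless tray 260 x 520 mm (rim 26 mm high), a dish slide on rails, a round sampling head 107 mm across (its pipe up to 196 mm high), and along the +x side an air pipe with valve, gauge and flow meter (218 mm high). Origin: tray's centre at table height; x across the tray away from the robot, y along the rails towards their load end, z up
- slide: the dish slide: plate 116 x 215 mm, top 42 mm above the table, captive on its rails; moves only along the sampler's y. Origin: under the well's centre, at the plate's underside. It starts with the well 75 to 125 mm on the +y side of the head. Drag about 3 N
- tab_face (a point): middle of the tab's outer face, the one to push, towards the sampler's -y. The tab is an upright steel plate at the slide's +y end, 70 mm wide, 6 mm thick, its top 87 mm above the table; this point 70 mm above it, 145 mm from the well's centre. Outside the tab there is only the tray's rim. Axes as the sampler's
- well (a point): centre of the floor of the slide's round well (93 mm across, 7 mm deep), 35 mm above the table. When it is plumb under head_mouth (same x and y) a spring catch drops into the gap in the slide's edge. In the last 4 mm the drag vanishes and the catch pulls the slide in; leaving it, either way, takes about 13 N. Pushed harder the slide runs on 50 mm to its end stop
- head_mouth (a point): centre of the sampling head's flat underside, 57 mm above the table; the dish passes 7 mm below it
- dish: open clear Petri dish with agar, 90 mm across, 15 mm high, loose in the slide's well, its rim 8 mm above the slide. Origin: centre of its underside. Not to be touched
- lever (a joint): ball valve lever, rad: 0 closed (square to the pipe, pointing to the sampler's -x, at the robot), 1.571 fully open at its stop (in line with the pipe, pointing to the sampler's +y). Starts at 0 to 0.12. Turns clockwise seen from above; about 2 N at the grip, stays where it is left
- lever_grip (a point): middle of the lever's black grip, 75 mm out from the stem, 82 mm above the table. The grip is 24 mm wide, 12 mm thick, 60 mm long (37 to 97 mm from the stem). To open, push the side that faces the sampler's -y when closed. Below it are only the pipe (top 55 mm above the table; valve body 62 mm, within 30 mm of the stem) and the tray
- valve_stem (a point): fixed point on the stem's axis, about which the lever turns, at the grip's height
- lid: the dish's clear lid, 94 mm across, 10 mm high, lying mouth up on the tray below the closed lever's end. Origin: centre of its underside. Leave alone
- spare_dish: closed spare Petri dish, 94 mm across, 16 mm high, on the table to the right. Origin: centre of its underside. Leave alone
- bottle: white disinfectant bottle, 64 mm across, 170 mm high, on the table to the left. Origin: centre of its underside. Leave alone
- spanner: steel open-ended spanner, 170 mm long, lying on the table to the right. Leave alone

How it is judged:
By the outcome, as a careful person would: the job done as asked, in the order asked, and still so for the second after the job is handed in, with the robot touching nothing.
It also fails if it takes over 54 s, if anything falls off the work surface, if the arm or the gripper's body presses on something with over 40 N, if the wrist force passes 120 N, or if a joint passes its speed limit or range.

## Working session

There is one attempt and no reset: what is moved stays moved. The work goes in short steps, Python scripts to look and compute and a shell command to move; the robot and the scene stay as the last step left them, time stands still between calls to the robot, and variables do not carry over. Pictures are saved under pics/ and viewed, at most 10 in all, crops included, and the job is handed in when it is done.

```bash
mkdir -p pics; ls
python3 - <<'E'
from plant import robot, read_camera
import cv2,numpy as np
for n in ("scene","top"):
    c=read_camera(n); cv2.imwrite(f"pics/{n}0.png",c["image"]); print(n,c["K"].tolist(),np.round(c["extrinsics"],4).tolist())
E
```

```text
pics
scene [[349.6412563926397, 0.0, 254.23176561526702], [0.0, 349.6412563926397, 191.68133661565102], [0.0, 0.0, 1.0]] [[-0.376, 0.9266, 0.0012, 0.1898], [0.7653, 0.3112, -0.5635, -0.3611], [-0.5225, -0.211, -0.8261, 1.6198], [0.0, 0.0, 0.0, 1.0]]
top [[416.4529590832846, 0.0, 260.6576009455179], [0.0, 416.4529590832846, 197.32088127359947], [0.0, 0.0, 1.0]] [[-0.0177, -0.9998, 0.0114, -0.0007], [-0.9831, 0.0153, -0.1823, 0.5053], [0.1821, -0.0144, -0.9832, 1.3207], [0.0, 0.0, 0.0, 1.0]]
```

View pics/top0.png

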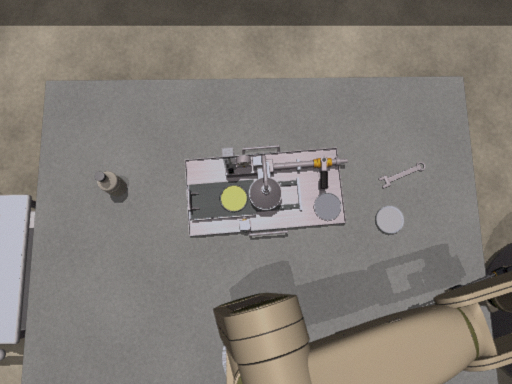

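View pics/scene0.png

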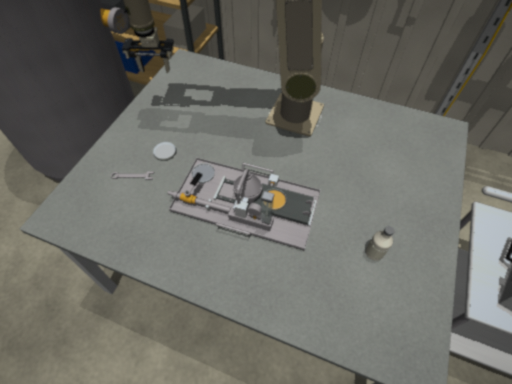

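Top view: the tray spans about (186,158)-(344,236), with the tab at its left end (~(192,200)), the dish at (234,198), the head at (265,193) and the lever grip at (324,178). I'll zoom in for the details.

```bash
cat > h.py <<'E'
import numpy as np,cv2
from plant import robot, read_camera
def ray(c,u,v,z):
    K=np.array(c["K"]);E=np.array(c["extrinsics"]);R,t=E[:3,:3],E[:3,3]
    o=-R.T@t; d=R.T@np.linalg.solve(K,[u,v,1.]); return o+d*(z-o[2])/d[2]
def proj(c,p):
    E=np.array(c["extrinsics"]);q=np.array(c["K"])@(E[:3,:3]@p+E[:3,3]); return q[:2]/q[2]
E
python3 - <<'E'
from h import *
c=read_camera("top");im=c["image"]
cv2.imwrite("pics/topc.png",cv2.resize(im[138:248,178:354],None,fx=4.5,fy=4.5,interpolation=cv2.INTER_CUBIC))
hsv=cv2.cvtColor(im,cv2.COLOR_BGR2HSV)
# tray mask: pinkish bright
roi=np.zeros(im.shape[:2],np.uint8);roi[140:248,175:355]=1
m=((hsv[...,2]>120)*roi).astype(np.uint8)
n,l,s,ce=cv2.connectedComponentsWithStats(m);print(s[1:][s[1:,4]>50])
y=(((hsv[...,0]>20)&(hsv[...,0]<40)&(hsv[...,1]>150)&(hsv[...,2]>100))*roi).astype(np.uint8)
n,l,s,ce=cv2.connectedComponentsWithStats(y);
for i in range(1,n):
    if s[i,4]>50: print("yellow",s[i],ce[i],ray(c,*ce[i],0.04))
E
```

```text
[[  175   140   180   108 13874]
 [  221   186    26    25   523]]
```

View pics/topc.png

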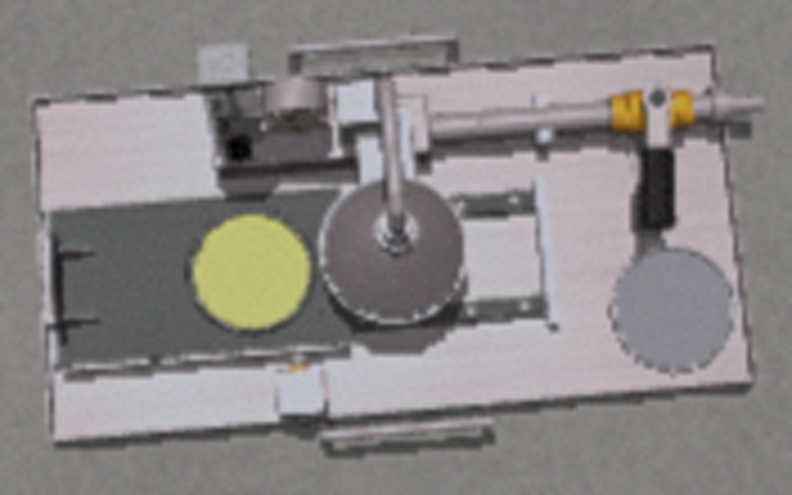

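The zoom shows tray corners at crop px (36,100), (714,46), (750,382), (56,438). The stem is at (657,98), the grip centre at about (657,188), the dish at (252,272), the head at (393,252), and the tab is the dark line at (58,285).

Run:
```python
from h import *
c=read_camera("top")
f=lambda a,b,z:ray(c,178+(a+.5)/4.5-.5,138+(b+.5)/4.5-.5,z)
C=[f(*p,.026) for p in((36,100),(714,46),(750,382),(56,438))]
print("centre",np.mean(C,0)); 
yax=(C[0]-C[1]+C[3]-C[2])/2; print("len",np.linalg.norm(yax),"yaw of y axis from world y deg",np.degrees(np.arctan2(-yax[0],yax[1])))
xx=(C[0]-C[3]+C[1]-C[2])/2;print(np.linalg.norm(xx),np.degrees(np.arctan2(xx[1],xx[0])))
a=np.arctan2(-yax[0],yax[1]);R=np.array([[np.cos(a),-np.sin(a)],[np.sin(a),np.cos(a)]]);o=np.mean(C,0)[:2]
for n,p,z in(("dish",(252,272),.04),("head",(393,252),.065),("stem",(657,98),.09),("grip",(657,188),.088),("gripend",(655,226),.085),("tab",(59,250),.087),("tab2",(64,325),.087),("catchmark",(300,366),.042),("lid",(672,310),.018)):
    w=f(*p,z);print(n,np.round(w,4),"local",np.round(R.T@(w[:2]-o),4))
s=robot.read_state();print(s["t"],s["tool_pos"],s["orientation"],s["opening"])
```

```text
centre [ 0.53159524 -0.02224205  0.026     ]
len 0.511482526756581 yaw of y axis from world y deg 3.792105346866678
0.2560856146823857 3.5582957046050696
dish [0.5054 0.0799 0.04  ] local [-0.0194  0.1037]
head [ 0.5138 -0.023   0.065 ] local [-0.0178  0.0005]
stem [ 0.6189 -0.2144  0.09  ] local [ 0.0744 -0.1976]
grip [ 0.553  -0.2118  0.088 ] local [ 0.0088 -0.1905]
gripend [ 0.5259 -0.2096  0.085 ] local [-0.018  -0.1866]
tab [0.5146 0.2139 0.087 ] local [-0.0013  0.2367]
tab2 [0.4609 0.2097 0.087 ] local [-0.0552  0.2361]
catchmark [0.4352 0.0455 0.042 ] local [-0.0917  0.074 ]
lid [ 0.4758 -0.2307  0.018 ] local [-0.0694 -0.2043]
0.2 [ 0.20498708 -0.56352357  0.217972  ] [-3.09278749e+00 -5.44929140e-01  1.63090035e-04] 0.09264006368145944
```

```bash
python3 -m inch '[0,0,60,0,0,245,264,90,-16,0,245,264,90,-16,0,245,264,90,-16,0,245,264,90,-16,0,245,264,90,-16,0,245,264,90,-16,0,245,264,90,-16,0,245,264,90,-16,0,245,264,90,-16,0]'
python3 -m inch '[40,300,0,0,0,40,300,0,0,0,40,300,0,0,0,40,300,0,0,0,40,300,0,0,0,40,300,0,0,0,40,300,0,0,0,40,300,0,0,0,40,300,0,0,0]'
```

```text
t: 1.03
tool_pos: [0.4518, -0.2973, 0.3092]
orientation: [-3.14, -0.111, -0.001]
force: [-0.4, -0.6, 0.7]
opening: 0.0309
gripper_force: 0.0
t: 1.78
tool_pos: [0.4901, 0.0031, 0.3086]
orientation: [-3.139, -0.117, -0.0]
force: [0.0, 0.5, 0.0]
opening: 0.0009
gripper_force: 0.0
```

```bash
python3 -m inch '[5,272,0,0,0,5,272,0,0,0,5,272,0,0,0,5,272,0,0,0,5,272,0,0,0,5,272,0,0,0,5,272,0,0,0,5,272,0,0,0,5,272,0,0,0]'
python3 - <<'E'
from h import *
from scipy.spatial.transform import Rotation as Ro
s=robot.read_state();w=read_camera("wrist");cv2.imwrite("pics/w1.png",w["image"])
print(np.round(w["mount"],4).tolist(),np.round(w["K"],1).tolist(),s["tool_pos"],Ro.from_rotvec(s["orientation"]).as_matrix().round(3).tolist())
E
```

```text
t: 2.53
tool_pos: [0.4954, 0.2717, 0.308]
orientation: [3.139, 0.111, -0.001]
force: [-0.8, -0.4, -0.2]
opening: 0.0006
gripper_force: 0.0
[[0.0007, -0.9694, -0.2454, 0.0662], [1.0, 0.001, -0.0013, 0.0004], [0.0015, -0.2454, 0.9694, -0.1667], [0.0, 0.0, 0.0, 1.0]] [[323.1, 0.0, 254.3], [0.0, 323.1, 188.7], [0.0, 0.0, 1.0]] [0.49537008 0.27174562 0.30801346] [[0.997, 0.071, -0.001], [0.071, -0.997, -0.001], [-0.001, 0.001, -1.0]]
```

View pics/w1.png

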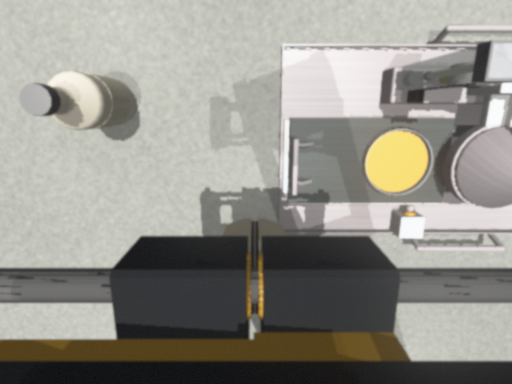

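The wrist view shows the tab's top edge at column ~294 (rows 137-197), the dish centre at (397,161), the head at the right edge, and the bottle at left, clear of the arm.

```bash
cat >> h.py <<'E'
from scipy.spatial.transform import Rotation as Ro
A=np.radians(3.75);R2=np.array([[np.cos(A),-np.sin(A)],[np.sin(A),np.cos(A)]]);O=np.array([.5316,-.0222])
def wcam(name="wrist"):
    s=robot.read_state();w=read_camera(name)
    T=np.eye(4);T[:3,:3]=Ro.from_rotvec(s["orientation"]).as_matrix();T[:3,3]=s["tool_pos"]
    w["extrinsics"]=np.linalg.inv(T@np.array(w["mount"]));return w,s
loc=lambda p:R2.T@(np.array(p)[:2]-O)
E
python3 - <<'E'
from h import *
w,s=wcam()
for n,u,v,z in(("tab",294,167,.087),("tabtop",294,137,.087),("tabbot",294,197,.087),("dish",397,161,.042),("rimcorner",282,46,.026),("rimcorner2",280,231,.026)):
    p=ray(w,u,v,z);print(n,p.round(4),loc(p).round(4))
print("tcp",loc(s["tool_pos"]))
E
```

```text
tab [0.494  0.2222 0.087 ] [-0.0215  0.2463]
tabtop [0.5301 0.2258 0.087 ] [0.0147 0.2476]
tabbot [0.4563 0.2184 0.087 ] [-0.0594  0.245 ]
dish [0.5041 0.0779 0.042 ] [-0.0209  0.1017]
rimcorner [0.6398 0.2451 0.026 ] [0.1254 0.2596]
rimcorner2 [0.3861 0.2249 0.026 ] [-0.129   0.2561]
tcp [-0.01683422  0.29478669]
```

```bash
python3 -m inch '[-2,0,-241,0,0,-2,0,-241,0,0,-2,0,-241,0,0,-2,0,-241,0,0,-2,0,-241,0,0,-2,0,-241,0,0,-2,0,-241,0,0,-2,0,-241,0,0]'
python3 -m inch '[0,-5,0,0,0,1,-10,0,0,0,1,-15,0,0,0,1,-20,0,0,0,2,-25,0,0,0,2,-30,0,0,0,2,-35,0,0,0,3,-40,0,0,0]'
```

```text
t: 3.3
tool_pos: [0.492, 0.2698, 0.0664]
orientation: [3.138, 0.106, -0.006]
force: [0.9, -0.8, 1.0]
opening: 0.0005
gripper_force: 0.0
t: 3.97
tool_pos: [0.4962, 0.2327, 0.0682]
orientation: [-3.138, -0.109, -0.001]
force: [-2.8, 5.1, 3.5]
opening: 0.0005
gripper_force: 3.0
```

Run:
```python
from h import *
w,s=wcam();im=w["image"];cv2.imwrite("pics/w2.png",im)
h=cv2.cvtColor(im,cv2.COLOR_BGR2HSV);m=cv2.inRange(h,(15,120,100),(40,255,255));m[260:]=0
n,l,st,ce=cv2.connectedComponentsWithStats(m);i=1+st[1:,4].argmax();print(st[i],ce[i],loc(ray(w,*ce[i],.042)),loc(s["tool_pos"]))
```

```text
[ 448  160   64  100 4995] [483.97597598 217.46626627] [-0.01911836  0.1121119 ] [-0.01864901  0.2566277 ]
```

View pics/w2.png

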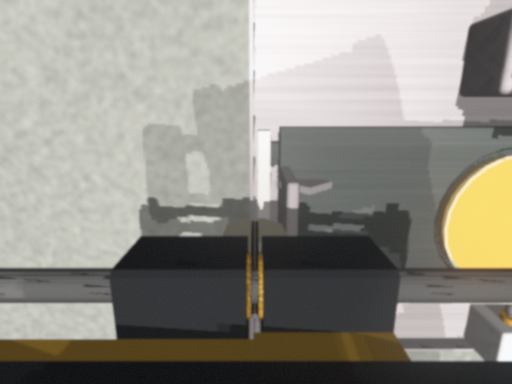

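The fingertips have reached the tab (columns 284-298), the slide has moved a little, and the dish is still seated in its well. I'll push most of the remaining way.

```bash
python3 -m inch '[0,-5,0,0,0,1,-11,0,0,0,1,-18,0,0,0,2,-26,0,0,0,2,-34,0,0,0,3,-42,0,0,0,4,-50,0,0,0,4,-58,0,0,0,5,-65,0,0,0,5,-70,0,0,0]'
python3 - <<'E'
from h import *
c=read_camera("top");im=c["image"];cv2.imwrite("pics/t2.png",cv2.resize(im[138:248,178:354],None,fx=4.5,fy=4.5,interpolation=cv2.INTER_CUBIC))
E
```

```text
t: 4.85
tool_pos: [0.5011, 0.1624, 0.0679]
orientation: [-3.138, -0.109, -0.0]
force: [-0.3, 5.1, 1.0]
opening: 0.0006
gripper_force: 2.8
```

View pics/t2.png

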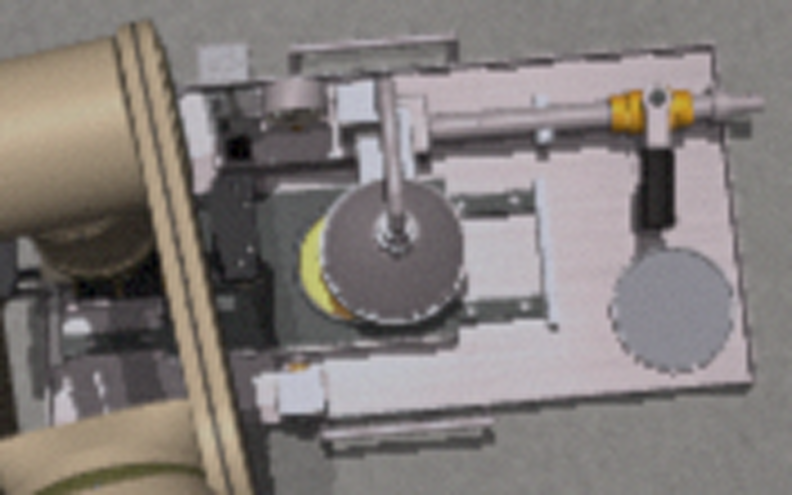

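The dish's left edge is now at crop px 300 (it was 192), so about 25 mm remains. I'll creep in, watching the force.

```bash
python3 -m inch '[0,-3,0,0,0,0,-6,0,0,0,1,-9,0,0,0,1,-12,0,0,0,1,-14,0,0,0,1,-16,0,0,0]'; python3 -m inch '[0,-1,0,0,0,0,-2,0,0,0]'; python3 -m inch '[0,-1,0,0,0,0,-2,0,0,0]'
```

```text
t: 5.4
tool_pos: [0.5022, 0.1459, 0.0676]
orientation: [3.14, 0.109, 0.0]
force: [-0.0, 3.8, 1.4]
opening: 0.0005
gripper_force: 1.9
t: 5.57
tool_pos: [0.5022, 0.1437, 0.0676]
orientation: [3.139, 0.109, 0.0]
force: [2.1, 3.0, 0.1]
opening: 0.0003
gripper_force: 1.1
t: 5.73
tool_pos: [0.5019, 0.1417, 0.0675]
orientation: [3.139, 0.109, -0.001]
force: [-0.5, 0.1, -0.6]
opening: 0.0005
gripper_force: 0.0
```

```bash
python3 -m inch '[0,0,0,0,0,0,-1,0,0,0]'; python3 -m inch '[0,-1,0,0,0]';python3 -m inch '[0,-1,0,0,0]'
```

```text
t: 5.9
tool_pos: [0.5018, 0.1408, 0.0674]
orientation: [3.139, 0.109, -0.001]
force: [0.6, 0.1, -0.5]
opening: 0.0005
gripper_force: 0.0
t: 5.98
tool_pos: [0.5018, 0.1399, 0.0674]
orientation: [3.139, 0.109, -0.001]
force: [0.3, 0.6, 0.2]
opening: 0.0003
gripper_force: 0.0
t: 6.07
tool_pos: [0.5019, 0.1389, 0.0675]
orientation: [3.139, 0.109, -0.001]
force: [-0.6, -0.1, -0.4]
opening: 0.001
gripper_force: 0.0
```

```bash
python3 -m inch '[0,-1,0,0,0]';  python3 - <<'E'
from h import *
c=read_camera("top");im=c["image"];cv2.imwrite("pics/t3.png",cv2.resize(im[138:248,178:354],None,fx=4.5,fy=4.5,interpolation=cv2.INTER_CUBIC))
E
```

```text
t: 6.15
tool_pos: [0.502, 0.1379, 0.0676]
orientation: [3.14, 0.109, -0.0]
force: [0.1, 0.4, 0.6]
opening: 0.0003
gripper_force: 0.0
```

View pics/t3.png

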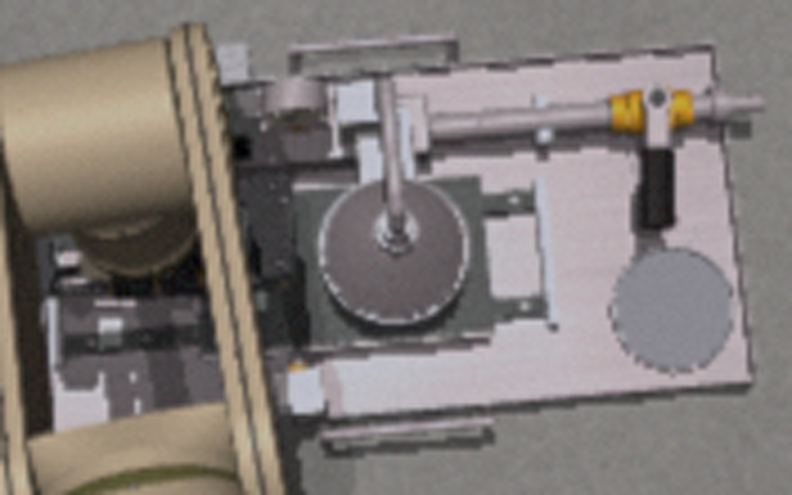

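The slide's front edge moved from 458 to ~490 and the dish is entirely under the head. The force also fell to zero as the slide jumped away from the finger, so it is in the catch. I'll back off, rise and go to the lever.

```bash
python3 -m inch '[-1,10,0,0,0,-2,22,0,0,0,-2,25,60,0,0,-2,25,240,0,0,-2,25,240,0,0,-2,25,240,0,0,-2,25,240,0,0,-2,25,240,0,0,-2,25,240,0,0]'
python3 -c "
from plant import robot;print(robot.read_state()['q'])"
```

```text
t: 6.95
tool_pos: [0.5028, 0.1651, 0.3168]
orientation: [-3.137, -0.111, -0.02]
force: [0.7, -0.5, 0.8]
opening: 0.0007
gripper_force: 0.0
[ 2.20212371e-01 -9.48503113e-02  1.53927872e+00  3.31847517e-04
  1.68418969e+00  1.72057008e+00]
```

```bash
python3 -m inch '[0,0,0,7,0,44,-424,-6,60,0,44,-424,-6,70,0,44,-424,-6,70,0,44,-424,-6,70,0,44,-424,-6,70,0,44,-424,-6,70,0,44,-424,-6,70,0,44,-424,-6,70,0,44,-424,-6,70,0]'
python3 -m inch '[0,0,0,0,0]'
python3 - <<'E'
from h import *
s=robot.read_state();print(s["q"],s["tool_pos"],Ro.from_rotvec(s["orientation"]).as_matrix().round(3).tolist())
E
```

```text
t: 7.78
tool_pos: [0.5362, -0.1766, 0.3026]
orientation: [-2.573, -1.802, -0.001]
force: [0.3, 0.1, -0.2]
opening: 0.0003
gripper_force: 0.0
t: 7.87
tool_pos: [0.5357, -0.1812, 0.3016]
orientation: [2.573, 1.802, -0.003]
force: [0.6, 0.4, -0.4]
opening: 0.0006
gripper_force: 0.0
[-0.41540592  0.01809484  1.4564053  -0.00222713  1.66761495 -0.06687038] [ 0.53566256 -0.18122187  0.30157693] [[0.342, 0.94, -0.001], [0.94, -0.342, -0.002], [-0.002, -0.001, -1.0]]
```

```bash
python3 -m inch '[4,-35,0,7,0,11,-78,0,14,0,11,-78,0,21,0,11,-78,0,24,0,11,-78,0,24,0]'
python3 - <<'E'
from h import *
w,s=wcam();cv2.imwrite("pics/w3.png",w["image"]);print(s["tool_pos"],loc(s["tool_pos"]))
E
```

```text
t: 8.28
tool_pos: [0.5472, -0.2535, 0.302]
orientation: [-2.148, -2.291, -0.0]
force: [0.3, -0.2, 1.1]
opening: 0.0001
gripper_force: 0.0
[ 0.54721185 -0.25354908  0.30195895] [ 0.00044747 -0.23187481]
```

View pics/w3.png

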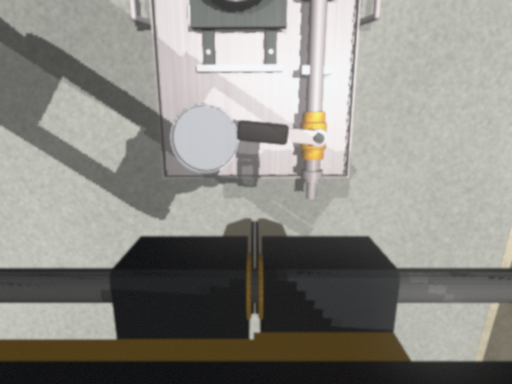

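The wrist view shows the stem at (318,138) and the grip spanning (238,131)-(288,134), with the lid at (205,138).

Run:
```python
from h import *
w,s=wcam()
S=ray(w,318,138,.09)
for n,u,v,z in(("stem",318,138,.09),("gripend",238,131,.086),("gripin",288,134,.086),("corner",164,176,.026),("corner2",348,175,.026)):
    p=ray(w,u,v,z);print(n,p.round(4),loc(p).round(4))
st=S[:2]; A=np.radians(4.2);R=np.array([[np.cos(A),-np.sin(A)],[np.sin(A),np.cos(A)]])
for th in np.radians([0,15,30,45,60,75,90]):
    d=np.array([-np.cos(th),np.sin(th)]);n=np.array([-np.sin(th),-np.cos(th)])
    t=st+R@(.072*d+(.012+.0175*np.sin(th)+.0075*np.cos(th))*n);print(np.degrees(th).round(),(1000*t).round())
```

```text
stem [ 0.6175 -0.2157  0.09  ] [ 0.0731 -0.1987]
gripend [ 0.524  -0.2138  0.086 ] [-0.0201 -0.1907]
gripin [ 0.5827 -0.2136  0.086 ] [ 0.0385 -0.1943]
corner [ 0.4209 -0.2866  0.026 ] [-0.1278 -0.2566]
corner2 [ 0.6777 -0.2691  0.026 ] [ 0.1297 -0.2559]
0.0 [ 547. -240.]
15.0 [ 542. -226.]
30.0 [ 541. -209.]
45.0 [ 544. -191.]
60.0 [ 551. -174.]
75.0 [ 565. -158.]
90.0 [ 583. -146.]
```

```bash
python3 -m inch '[0,-3,-234,0,0,0,-3,-234,0,0,0,-3,-234,0,0,0,-3,-234,0,0,0,-3,-234,0,0,0,-3,-234,0,0,0,-3,-234,0,0]'
```

```text
t: 8.97
tool_pos: [0.5423, -0.2532, 0.0613]
orientation: [-2.144, -2.281, 0.004]
force: [-0.9, 0.8, -0.5]
opening: 0.0005
gripper_force: 0.0
```

```bash
python3 -m inch '[0,0,0,0,0,0,0,0,0,0]'
```

```text
t: 9.13
tool_pos: [0.5484, -0.2572, 0.0715]
orientation: [2.149, 2.288, 0.001]
force: [-0.1, 0.4, 0.7]
opening: 0.0004
gripper_force: 0.0
```

```bash
python3 -m inch '[0,6,-2,0,0,-1,12,-2,0,0,-1,17,-2,0,0,-3,22,-2,0,0,-4,27,-2,0,0,-6,31,-2,0,0,-7,36,-2,0,0,-7,42,-2,0,0,-7,48,-2,0,0]'
python3 -m inch '[0,5,0,0,0,1,9,0,0,0,2,14,0,0,0,3,18,0,0,0,5,22,0,0,0,7,27,0,0,0,10,31,0,0,0,13,36,0,0,0]'
```

```text
t: 9.88
tool_pos: [0.5396, -0.2086, 0.0669]
orientation: [2.151, 2.29, -0.0]
force: [1.1, -2.1, 0.5]
opening: 0.0005
gripper_force: 1.1
t: 10.55
tool_pos: [0.5529, -0.1726, 0.0668]
orientation: [-2.15, -2.29, 0.0]
force: [-1.4, -2.0, -0.0]
opening: 0.0007
gripper_force: 1.0
```

```bash
python3 -m inch '[4,5,0,0,0,8,10,0,0,0,12,14,0,0,0,16,18,0,0,0,20,21,0,0,0,24,24,0,0,0,27,26,0,0,0]'
python3 -m inch '[2,0,0,0,0]'; python3 -m inch '[2,0,0,0,0]'
```

```text
t: 11.13
tool_pos: [0.5802, -0.1465, 0.0668]
orientation: [-2.15, -2.29, -0.0]
force: [-2.1, -0.9, 0.3]
opening: 0.0006
gripper_force: 0.9
t: 11.22
tool_pos: [0.582, -0.1462, 0.0667]
orientation: [-2.149, -2.29, -0.0]
force: [-2.3, 1.0, 1.0]
opening: 0.0006
gripper_force: 1.1
t: 11.3
tool_pos: [0.5837, -0.1464, 0.0666]
orientation: [-2.149, -2.29, -0.0]
force: [-3.1, 1.0, 0.6]
opening: 0.0006
gripper_force: 1.1
```

```bash
python3 -m inch '[2,0,0,0,0]'; python3 -m inch '[2,0,0,0,0]'; python3 -m inch '[1,0,0,0,0]'
```

```text
t: 11.38
tool_pos: [0.5856, -0.1466, 0.0666]
orientation: [-2.15, -2.29, 0.0]
force: [-2.9, 0.9, 0.8]
opening: 0.0006
gripper_force: 1.1
t: 11.47
tool_pos: [0.5876, -0.1468, 0.0666]
orientation: [-2.15, -2.29, 0.0]
force: [-2.7, 0.8, 0.2]
opening: 0.0006
gripper_force: 1.1
t: 11.55
tool_pos: [0.5887, -0.1468, 0.0667]
orientation: [-2.15, -2.29, 0.0]
force: [-5.0, 1.0, 0.3]
opening: 0.0002
gripper_force: 3.2
```

```bash
python3 -m inch '[1,0,0,0,0]'; python3 -m inch '[1,0,0,0,0]'
```

```text
t: 11.63
tool_pos: [0.5888, -0.1468, 0.0665]
orientation: [-2.149, -2.289, 0.002]
force: [-9.9, 1.9, 5.6]
opening: 0.0009
gripper_force: 5.5
t: 11.72
tool_pos: [0.5889, -0.1468, 0.0665]
orientation: [-2.148, -2.288, 0.004]
force: [-15.7, 1.8, 9.4]
opening: 0.0004
gripper_force: 8.0
```

The lever is hard against its stop. I'll back off, rise and check.

```bash
python3 -m inch '[-10,0,0,0,0,-30,-2,0,0,0,-32,-5,60,0,0,-32,-5,240,0,0,-32,-5,240,0,0,-32,-5,240,0,0,-32,-5,240,0,0,-32,-5,240,0,0,-32,-5,240,0,0]'
python3 -m inch '[-100,-300,0,0,0,-100,-300,0,0,0,-100,-300,0,0,0,-100,-300,0,0,0,-100,-300,0,0,0,-100,-300,0,0,0,-100,-300,0,0,0,-100,-300,0,0,0,-100,-300,0,0,0]'
python3 - <<'E'
from h import *
c=read_camera("top");im=c["image"];cv2.imwrite("pics/t4.png",cv2.resize(im[138:248,178:354],None,fx=4.5,fy=4.5,interpolation=cv2.INTER_CUBIC))
E
```

```text
t: 12.47
tool_pos: [0.562, -0.1534, 0.317]
orientation: [2.141, 2.28, 0.009]
force: [0.9, 0.9, 1.4]
opening: 0.0004
gripper_force: 0.0
t: 13.22
tool_pos: [0.4559, -0.4571, 0.3059]
orientation: [2.157, 2.284, -0.003]
force: [0.2, -0.1, -0.9]
opening: 0.0009
gripper_force: 0.0
```

View pics/t4.png

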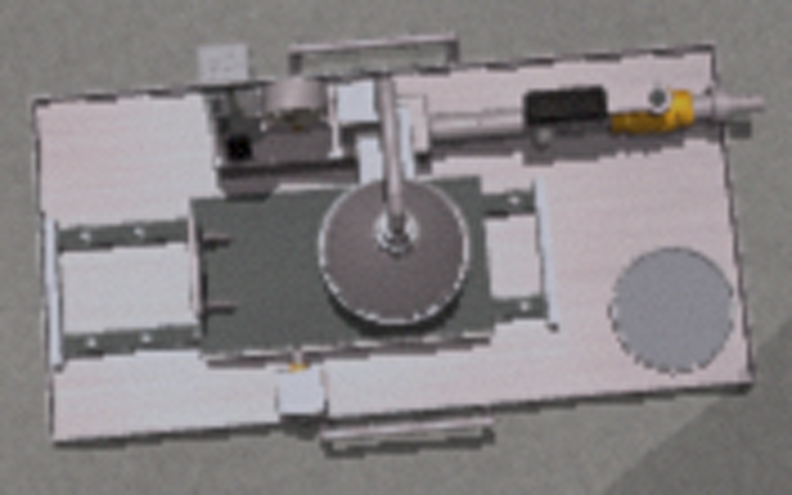

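The lever lies in line with the pipe. The dish is hidden under the head and the tab is at crop px ~(195,268). I'll check the slide's seating numerically.

Run:
```python
from h import *
c=read_camera("top")
f=lambda a,b,z:ray(c,178+(a+.5)/4.5-.5,138+(b+.5)/4.5-.5,z)
for n,p,z in(("head",(393,252),.065),("headtop? ",(394,252),.057),("tab",(194,268),.087),("plateend+y",(203,355),.042),("plateend-y",(491,335),.042),("plate-y top",(479,180),.042),("plate+y top",(191,200),.042),("lever",(527,108),.088),("leverin",(606,104),.088),("stem",(657,98),.09)):
    print(n,loc(f(*p,z)).round(4))
```

```text
head [-0.0178  0.0004]
headtop?  [-0.0163 -0.0006]
tab [-0.0221  0.1424]
plateend+y [-0.078   0.1433]
plateend-y [-0.0804 -0.0663]
plate-y top [ 0.0355 -0.0684]
plate+y top [0.0375 0.1445]
lever [ 0.0751 -0.1037]
leverin [ 0.0735 -0.1608]
stem [ 0.0745 -0.1975]
```

```bash
python3 -c "
from plant import job;print(job.close_job())"
```

```text
the job is handed in; nothing more can be done
None
```

I pushed the slide into its catch with the dish under the head, then pushed the valve lever fully open against its stop. The final top view agrees with both, and I handed the job in with the arm clear at about 13 s of robot time. I did not get a judged result back.

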